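Lower the lift onto its packing block

ROBOT

A 6-joint arm with a two-finger parallel gripper is mounted at the origin on the work surface. World frame = base frame: x ahead of the robot, y to its left, z up, the work surface at z = 0. Lengths are in m, angles in rad, forces in N, time in s.
With the tool pointing down it reaches from about 0.275 to 0.775 m from the base axis. Payload 14.6 kg.
Tool frame: the origin (TCP) lies at the very end of the fingers, on their centre line; the grasp point (between the pads) lies 19 mm behind it (r.pinch_z is the distance from the TCP to the grasp point, in m); z points along the fingers, y is the direction in which the jaws open and shut (so a half turn about z gives the same grasp; the last joint's range is limited). The gripper opens to 85 mm and grips with 20 to 120 N. Pads are 22 mm wide; open, the fingers measure 114 mm over their backs; the gripper's body (76 mm by 85 mm) begins 54 mm behind the grasp point. The pads swing forward as they close: fully open they stand 13 mm farther back than shut.
Start: joints at [1.045, 0.263, -0.048, 1.259, 0, 1.415], TCP at [0.19, 0.489, 0.231] pointing down, gripper open.
Joint ranges: [-2.65, 2.65], [-0.89, 1.7], [-1.18, 1.37], [-2.13, 2.11], [-1.35, 1.29], [-3.14, 3.14]. Speed limits (rad/s): [1.89, 1.89, 2.57, 2.79, 3.14, 3.14].

INTERFACE

Orientations are given as a rotation vector (axis times angle).
In Python, from bench import r, eyes, ticket gives the robot as it stands. The module is installed in compiled form; this text tells all that it offers.
- The arm moves only by the shell command python3 -m jog 'ROWS' [FORCE]. ROWS is JSON, a list of rows, each a list of 5 numbers: the gripper command: -1 is shut, 1 is fully open, values between are in proportion, then the shift along the tool's x, y, z in cm, then the turn about the tool's z in rad. A call has 1 to 12 rows; each row is the pose to reach, as a shift and turn from the pose commanded when the call began, along the tool's axes at that moment; what a row does not reach only later rows make up. A row lasts 1/8 s, in which the tool goes at most 62.5 mm and 10.7 degrees, less where a joint would pass 70% of its speed; a pose out of reach is approached as far as the arm can. A call with a gripper value outside its range is refused whole. The fingers move at their own pace and stop on an object; FORCE is the grip in N (left out, the last holds). Time passes only in rows, so rows that repeat a pose let the fingers close. It gives the time, the measured TCP pose, the force and the opening at its end, in the units of the state.
- r.state(): the state, without advancing time (a new reading comes with each control period).
- eyes.read_camera(name): name is "side" or "top"; returns a dict with "frame" (480x640x3 uint8, red, green, blue), "depth" (480x640 float32, m along the optical axis (not along the pixel's ray), 0 where there is no reading), "fx", "fy", "cx", "cy" (pixels), "k1" (the pictures are not rectified: a ray, as slopes to the right and down, at radius r is drawn at 1 + k1 r^2 times it, then the intrinsics apply), "pose" (4x4, takes a point from camera to world coordinates). Camera axes: x right, y up, looking along -z (the intrinsics and any distortion apply to the point x, -y, -z); pixel columns grow to the right and rows downward; lengths in m; the calibration is good to about 2 mm. A picture is of the moment at which its call begins.
- ticket.finish_job(): hands the job in, once; it reports no verdict.
Trained networks look in a picture, given as the dict that the camera call returned (one of the last four; its "shot" number tells which), for a name from the list of things; names that differ only in an ending like _2 or _b are one class to them, and where a whole thing is asked for, a point or a joint stands for the part that bears it (a point fixed in the world has none). Each returns a list of dicts, best first, with "conf" (0 to 1); they miss things now and then, are a little off and sometimes report something else, mostly with a low value. They report only what shows in the picture. A call takes as long as a camera call. They do not tell look-alikes from the thing itself.
- eyes.recognise(name, picture): "position" ([x, y, z] in m, in the coordinates of the camera as it stood for that picture, good to about 4 mm: the middle of the surface that is visible of it).
The state is a dict: "t": time; "joint_positions": joint angles; "dq": joint speeds; "effort": joint torques, N m; "position": TCP position; "tcp_rot": TCP orientation; "ft_force": force on the tool from outside, world axes, zero at the start; "moment": the same for the moment, N m; "width": finger opening in m.
Only numpy, scipy, OpenCV 4.12 (cv2) and the standard library are available. Lean on these libraries where they do the work, as an engineer would, in place of code of your own. Each camera call takes 0.05 s, during which the arm holds its last target. There are 200 camera calls.

TASK

The small hydraulic lift is still holding the vise up. Slide the wooden packing block under the raised plate, fully home against the steel stop without ramming it, then crack the spring-return release lever open just far enough that the plate creeps down slowly (never faster than 5 cm per second) until its weight rests on the block. Finally let the lever spring back shut, and leave the things standing around alone.

Things in the scene. Friction and masses are not known exactly. Their poses are not given: they have to be found in the camera images.
- lift: Fixed hydraulic lift, twin-upright mast 257 mm tall. Origin: on the bench below the centre of the stop's face. x points from the open front (robot side) into the lift, square to the stop; y left, z up. Two guides, 24 mm high, inner faces at y = +-32 mm, run from x = -45 mm to the stop, with mouths flaring out to x = -72 mm, y = +-52 mm. Mast uprights at x = 40 to 70 mm, y to +-58 mm.
- stop: Steel stop between the guides at the back, 60 mm wide, 36 mm high; origin as that of the lift: on the bench below the centre of its face, which is the plane x = 0 of the lift. It must not be pressed by the block with more than 30 N.
- block: Loose wooden packing block 170 mm long (x), 56 wide (y), 60 high, about 0.32 kg, on the bench in front of the lift, its +x end towards the stop. Origin: its centre, 30 mm above the bench. Home, its centre is 85 mm in front of the stop face and its front 85 mm stick out in front of the plate, where it can be gripped across its width or pushed.
- platen: Moving steel load plate 115 x 100 x 10 mm, cantilevered from the lift's mast, with a small blue bench vise bolted on it (top of the vise 83 mm above the plate's underside). Weight unknown, about 1.2 to 2.8 kg with the ram. Axes as the lift's; its origin is the point of the lift's origin raised by the ram's value.
- plate_edge (a point): Middle of the lower front edge of the load plate, 85 mm in front of the stop face; its height is the height of the plate's underside above the bench.
- ram (a joint): Height of the plate's underside above the block's top, m: 0 when the plate rests on a block lying under it, 0.030 to 0.065 at the start. It only sinks, by the weight of the vise, while the release lever is open far enough; it cannot be pumped up again.
- lever (a joint): Angle of the release lever, rad: 0 shut, 1.0 wide open; grows clockwise from above, grip moving away from the plate (lift's +y). A spring shuts it when let go. The grip takes about 2 N at first, 8 N at 0.6 rad. Somewhere between 0.25 and 0.75 rad, depending on the load, the plate begins to sink, at first barely; about 0.1 rad further it already sinks too fast. Let back, it stops at once.
- grip (a point): Upright black round grip of the release lever, 18 mm in diameter, 50 mm tall (its foot 58 mm, its top 108 mm above the bench). This point is on its axis, 90 mm above the bench. It moves with the lever on a 100 mm radius about the pivot; shut, it lies straight in front (lift's -x) of the pivot, 95 mm to the left of and clear of the plate.
- pivot (a point): Vertical axis of the release lever, on a steel valve block to the left of the mast (56 x 56 mm, 50 mm high), 60 mm behind the stop face and 150 mm to the left of the lift's centre line, 56 mm above the bench.
- spray: Bystander: standing spray can, 52 mm in diameter, 150 mm tall, right of the lift; origin at the centre of its underside.
- tape: Bystander: black tape measure, 65 x 36 x 60 mm, right of the block; origin at the centre of its underside.
- hammer: Bystander: hammer lying on the bench left of the lever; origin under its middle.
Not all that is in view belongs to the job. There is more than one size of the block; the job needs the smallest.

How it is judged:
On the way, in this order (a step that is already met when the one before it is completed fails the run):
1. the block is fully home against the stop, with the plate still up (x of block in the frame of lift above -0.087 m and angle between the x axis of block and the x axis of lift, either way round below 0.08 rad and value of joint ram above 0.015 m), for 0.2 s.
2. the plate has come down and its weight rests on the block (value of joint ram below 0.003 m and contact force between platen and block above 5 N), for 0.2 s.
At the end, for the whole second after the job is handed in: The block is home (within 2 mm of the stop, within 0.08 rad of square), the load plate rests on it (within 3 mm, more than 5 N on the block) and is at rest, and the release lever has sprung shut (below 0.05 rad) (all of step 2 and x of block in the frame of lift above -0.087 m and angle between the x axis of block and the x axis of lift, either way round below 0.08 rad and value of joint ram above -0.004 m and value of joint lever below 0.05 rad and linear speed of platen below 0.005 m/s and linear speed of block below 0.01 m/s); the robot touches nothing.
It fails at once if the plate sinks faster than 50 mm/s (velocity of joint ram below -0.05 m/s).
It fails at once if the block is pressed against the stop with more than 30 N (contact force between block and stop above 30 N).
It fails at once if the spray can is moved more than 20 mm (distance of spray from where it was at the start of the episode above 0.02 m).
It fails at once if the tape measure is moved more than 20 mm (distance of tape from where it was at the start of the episode above 0.02 m).
It fails at once if the hammer is moved more than 20 mm (distance of hammer from where it was at the start of the episode above 0.02 m).
It also fails if it takes over 72 s, if anything falls off the work surface, if the arm or the gripper's body presses on something with over 40 N, if the wrist force passes 120 N, or if a joint passes its speed limit or range.

## Working session

There is one attempt and no reset: what is moved stays moved. The work goes in short steps, Python scripts to look and compute and a shell command to move; the robot and the scene stay as the last step left them, time stands still between calls to the robot, and variables do not carry over. Pictures are saved under pics/ and viewed, about 8 in all and at most 12, crops included, and the job is handed in when it is done.

```bash
mkdir -p pics; cat > h.py <<'E'
import numpy as np, cv2
from bench import r, eyes, ticket
def cam2w(c,p): return (c["pose"]@np.r_[p,1])[:3]
def cloud(c):
    v,u=np.mgrid[0:480,0:640]; K=np.array([[c["fx"],0,c["cx"]],[0,c["fy"],c["cy"]],[0,0,1.]])
    uv=np.stack([u,v],-1).reshape(-1,1,2).astype(float)
    n=cv2.undistortPoints(uv,K,np.array([c["k1"],0,0,0.])).reshape(480,640,2)
    d=c["depth"]; P=np.stack([n[...,0]*d,-n[...,1]*d,-d,np.ones_like(d)],-1)
    W=(P@c["pose"].T)[...,:3]; W[d==0]=np.nan
    return W
def save(c,name): cv2.imwrite("pics/"+name,c["frame"][...,::-1])
E
python3 - <<'E'
from h import *
np.set_printoptions(precision=4,suppress=True)
print(r.state())
for n in ("side","top"):
    c=eyes.read_camera(n); save(c,n+"1.png"); W=cloud(c); np.save(n+"W.npy",W)
    print(n,c["pose"][:3,3],c["fx"],c["k1"])
    for t in ("lift","stop","block","platen","plate_edge","grip","pivot","lever","spray","tape","hammer"):
        for o in eyes.recognise(t,c)[:4]: print(t,round(o["conf"],2),cam2w(c,o["position"]))
E
```

```text
{'t': 0.0, 'joint_positions': array([ 1.0447,  0.2636, -0.049 ,  1.2594, -0.    ,  1.4155]), 'dq': array([-0.001 ,  0.0002, -0.0002, -0.0019,  0.0037,  0.0007]), 'effort': array([ -0.0001, -63.7608,  38.4564,   0.0138,  -0.0002,   0.    ]), 'position': array([0.1901, 0.4891, 0.2308]), 'tcp_rot': array([-0.5791, -3.0874,  0.0017]), 'ft_force': array([-0.4214, -0.2251,  0.1741]), 'moment': array([ 0.0365, -0.0639,  0.0033]), 'width': 0.08500322615012645}
side [ 0.2201 -0.6939  0.5863] 475.2903847925552 -0.05049635951658181
lift 0.66 [0.7419 0.0004 0.1221]
stop 0.72 [0.7078 0.0221 0.0294]
block 0.83 [ 0.5133 -0.0397  0.0504]
block 0.64 [ 0.355  -0.2988  0.0799]
block 0.57 [0.3363 0.0971 0.0834]
platen 0.79 [0.6834 0.0038 0.1329]
plate_edge 0.87 [0.68   0.0065 0.1309]
pivot 0.97 [0.7474 0.0018 0.1204]
pivot 0.71 [ 0.6101 -0.2356  0.0452]
lever 0.58 [0.6519 0.16   0.0683]
lever 0.44 [ 0.7229 -0.1824  0.0957]
spray 0.59 [ 0.7217 -0.1815  0.0903]
tape 0.59 [ 0.6105 -0.2379  0.0448]
hammer 0.82 [0.5851 0.3315 0.018 ]
top [0.4188 0.0594 1.1731] 524.7388955870603 -0.04745337155341561
lift 0.77 [0.7413 0.0401 0.1082]
block 0.95 [0.355  0.1691 0.0855]
block 0.93 [ 0.3595 -0.2728  0.0843]
block 0.83 [ 0.524  -0.0218  0.0608]
block 0.59 [0.6095 0.3324 0.0208]
platen 0.74 [0.6905 0.022  0.1463]
platen 0.24 [ 0.7236 -0.1576  0.1403]
plate_edge 0.61 [0.6882 0.0198 0.1417]
grip 0.81 [0.6991 0.1746 0.0653]
pivot 0.71 [0.7415 0.0419 0.1057]
lever 0.67 [0.6962 0.1693 0.063 ]
spray 0.85 [ 0.7293 -0.1607  0.141 ]
tape 0.81 [ 0.6131 -0.2119  0.0584]
```

View pics/side1.png

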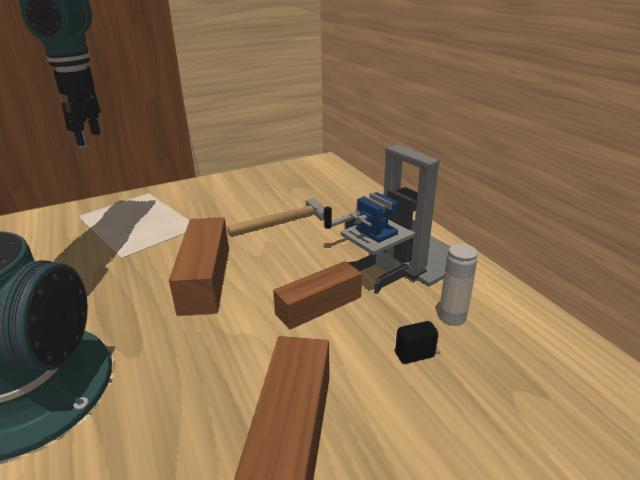

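View pics/top1.png

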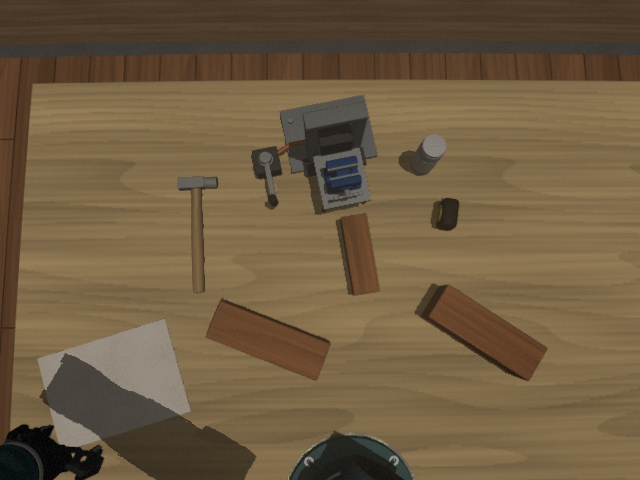

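Top view: the three blocks are at (268,340), (487,333) and (360,255). The one at (360,255) is clearly the smallest and the only one in front of the lift mouth. The lift is at about (340,150), the lever pivot at (265,158), the grip at (272,202), the spray can at (428,152), the tape at (447,213) and the hammer at (197,230). Next I'll measure sizes and confirm in one crop.

```bash
python3 - <<'E'
from h import *
np.set_printoptions(precision=4,suppress=True)
T=np.load("topW.npy"); S=np.load("sideW.npy")
def rect(W,box,z0,z1,name):
    m=(W[...,2]>z0)&(W[...,2]<z1)&(W[...,0]>box[0])&(W[...,0]<box[1])&(W[...,1]>box[2])&(W[...,1]<box[3])
    p=W[m]; 
    if len(p)<10: print(name,"few",len(p));return
    (c,s,a)=cv2.minAreaRect((p[:,:2]*1000).astype(np.float32))
    print(name,len(p),"c",np.array(c).round(1),"size",np.array(s).round(1),"ang",round(a,1),"zmed",np.median(p[:,2]).round(4))
for n,W in(("T",T),("S",S)):
    rect(W,(.25,.5,.05,.35),.06,.12,n+" blkL"); rect(W,(.25,.5,-.42,-.12),.06,.12,n+" blkR")
    rect(W,(.4,.64,-.12,.08),.05,.07,n+" blk small top")
    for z in np.arange(.09,.15,.01): rect(W,(.58,.76,-.06,.1),z,z+.01,n+f" plate z{z:.2f}")
    rect(W,(.68,.95,-.1,.15),.245,.27,n+" mast top")
    rect(W,(.58,.85,.12,.23),.09,.12,n+" grip top"); rect(W,(.6,.9,.11,.25),.045,.075,n+" valve/lever")
    rect(W,(.68,.95,-.1,.15),.003,.02,n+" base")
    rect(W,(.68,.78,-.23,-.12),.12,.16,n+" spray top"); rect(W,(.55,.67,-.27,-.17),.05,.07,n+" tape")
c=cv2.imread("pics/top1.png")[85:310,240:400]; d=cv2.imread("pics/side1.png")[140:340,260:460]
a=cv2.resize(c,None,fx=2.6,fy=2.6,interpolation=2); b=cv2.resize(d,None,fx=1.9,fy=1.9,interpolation=2)
o=np.zeros((600,800,3),np.uint8); o[:a.shape[0],:a.shape[1]]=a; o[:b.shape[0],417:417+b.shape[1]]=b[:,:383]; cv2.imwrite("pics/crop1.png",o)
E
```

```text
T blkL 4729 c [349.6 171.1] size [245.3  80.1] ang 68.5 zmed 0.0855
T blkR 4779 c [ 361.6 -282.2] size [245.7  82.5] ang 56.2 zmed 0.0854
T blk small top 2081 c [528.8 -23.5] size [170.5  56.5] ang 8.8 zmed 0.0589
T plate z0.09 36 c [692.7  25.2] size [144.1 113.8] ang 6.6 zmed 0.0974
T plate z0.10 1278 c [686.6  18.2] size [127.  111.8] ang 11.5 zmed 0.107
T plate z0.11 315 c [691.8  24.1] size [143.2 114.8] ang 6.9 zmed 0.1161
T plate z0.12 134 c [702.7  28.6] size [107.2 115.9] ang 3.0 zmed 0.1228
T plate z0.13 73 c [748.1  37.3] size [84.7 97.4] ang 51.6 zmed 0.1349
T plate z0.14 116 c [692.3  28.8] size [130.6 112.2] ang 2.0 zmed 0.145
T mast top 1176 c [762.8  31.6] size [ 33.9 118.8] ang 10.7 zmed 0.2557
T grip top 65 c [638.8 160.6] size [15.3 17.1] ang 3.7 zmed 0.1063
T valve/lever 754 c [698.8 172.3] size [137.3  55.9] ang 11.1 zmed 0.0521
T base 2367 c [812.9  25.1] size [264.5 249.7] ang 0.1 zmed 0.0108
T spray top 577 c [ 737.5 -168.2] size [50.  50.2] ang 1.1 zmed 0.1481
T tape 475 c [ 617.  -218.7] size [38.2 65.2] ang 80.1 zmed 0.0577
S blkL 2935 c [351.5 170.6] size 
[... 337 characters left out ...]
.11 448 c [694.2   8.5] size [123.5  85.8] ang 8.2 zmed 0.1172
S plate z0.12 252 c [705.2  10.9] size [ 67.1 111.6] ang 87.8 zmed 0.123
S plate z0.13 169 c [717.3   9.8] size [ 49.2 100.6] ang 75.0 zmed 0.1351
S plate z0.14 169 c [692.5  17.4] size [122.6 105.7] ang 12.6 zmed 0.145
S mast top 638 c [763.3  33.2] size [ 34.3 121.7] ang 12.8 zmed 0.256
S grip top 66 c [638.8 159.8] size [13.7 16.7] ang 48.3 zmed 0.1021
S valve/lever 247 c [686.6 163.1] size [107.5  30. ] ang 16.4 zmed 0.0649
S base 1527 c [802.2   8.3] size [159.6 248.8] ang 86.8 zmed 0.0117
S spray top 751 c [ 738.5 -171.3] size [50.9 49. ] ang 30.0 zmed 0.1427
S tape 638 c [ 617.1 -220.8] size [37.5 63.4] ang 82.2 zmed 0.058
```

View pics/crop1.png

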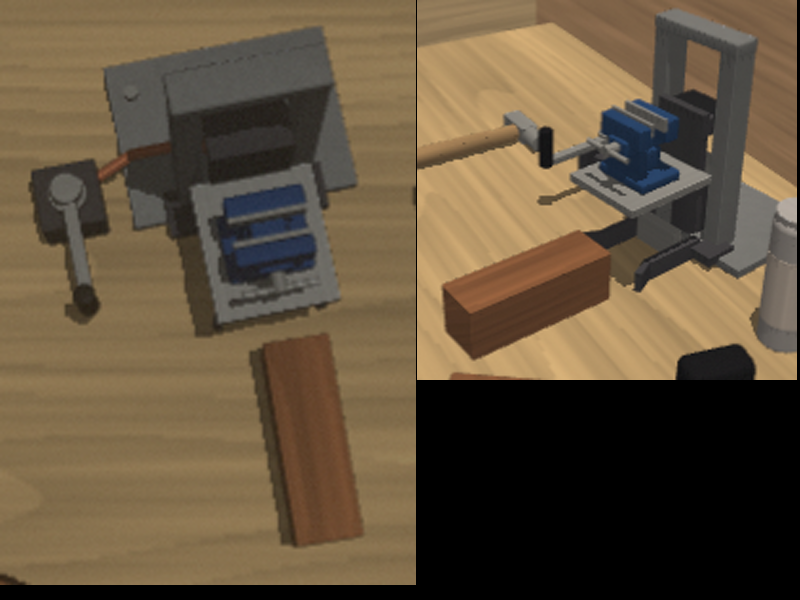

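The crop confirms it. The small block measures 170 x 56 mm, with its top at 59 mm, its centre at (529,-23) mm and a yaw of about 8.8°. The other two are 245 x 81 x 85 mm. The mast and grip fits agree on the lift origin at about (707,21) mm with a yaw of about 11.4°. The plate's underside is at about 97 mm. Next is a helper that works out shifts.

```bash
cat >> h.py <<'E'
from scipy.spatial.transform import Rotation as Rot
L0=np.array([.7075,.0215]); PSI=np.radians(11.4)
def lift2w(x,y): return L0+np.array([[np.cos(PSI),-np.sin(PSI)],[np.sin(PSI),np.cos(PSI)]])@[x,y]
def w2lift(p): return np.array([[np.cos(PSI),np.sin(PSI)],[-np.sin(PSI),np.cos(PSI)]])@(np.asarray(p)[:2]-L0)
def plan(xyz,yaw):
    "shift (cm) in tool axes and turn to have TCP at xyz, pointing down, jaw axis square to world yaw"
    s=r.state(); R=Rot.from_rotvec(s["tcp_rot"]); M=R.as_matrix()
    cur=np.arctan2(M[1,1],M[0,1]); t=-(yaw+np.pi/2-cur)   # tool z is down
    t=(t+np.pi/2)%np.pi-np.pi/2
    print("shift cm",(M.T@(np.asarray(xyz)-s["position"])*100).round(2),"turn",round(t,3),"t",round(s["t"],2),"lift xy",(w2lift(s["position"])*1000).round(1),"q6",s["joint_positions"][5].round(2),"F",s["ft_force"].round(1),"w",s["width"].round(4))
    return M
E
python3 - <<'E'
from h import *
M=plan([.4746,-.0309,.10],np.radians(8.8)); print(M.round(3))
E
```

```text
Traceback (most recent call last):
  File "h.py", line 21, in plan
    print("shift cm",(M.T@(np.asarray(xyz)-s["position"])*100).round(2),"turn",round(t,3),"t",round(s["t"],2),"lift xy",(w2lift(s["position"])*1000).round(1),"q6",s["joint_positions"][5].round(2),"F",s["ft_force"].round(1),"w",s["width"].round(4))
                                                                                                                                                                                                                                   ^^^^^^^^^^^^^^^^
AttributeError: 'float' object has no attribute 'round'
```

```bash
sed -i 's/s\["width"\].round(4)/round(s["width"],4)/' h.py
python3 - <<'E'
from h import *
M=plan([.4746,-.0309,.10],np.radians(8.8)); print(M.round(3))
E
```

```text
shift cm [-45.35 -38.18  13.13] turn -0.524 t 1.2 lift xy [-414.6  560.8] q6 1.42 F [-0.1 -0.3 -0.3] w 0.0854
[[-0.932  0.362  0.   ]
 [ 0.362  0.932  0.   ]
 [ 0.     0.    -1.   ]]
```

```bash
python3 -m jog '[[1,-2,-1.7,0,-0.05],[1,-6,-5,0,-0.1],[1,-10.5,-8.8,0,-0.15],[1,-15,-12.6,0,-0.2],[1,-19.5,-16.4,0,-0.25],[1,-24,-20.2,1,-0.3],[1,-28.5,-24,2,-0.35],[1,-33,-27.8,4,-0.4],[1,-37.5,-31.6,6,-0.45],[1,-42,-35.4,8,-0.5],[1,-45.35,-38.18,10,-0.524],[1,-45.35,-38.18,13,-0.524]]' 20
python3 - <<'E'
from h import *
plan([.4746,-.0309,.016],np.radians(8.8))
E
```

```text
t: 2.7
position: [0.4765, -0.0335, 0.1008]
tcp_rot: [-0.236, 3.131, -0.001]
ft_force: [-0.3, -0.3, -0.1]
width: 0.0854
shift cm [0.16 0.3  8.48] turn -0.003 t 2.7 lift xy [-237.4   -8.3] q6 -0.39 F [-0.3 -0.3 -0.1] w 0.0854
```

```bash
python3 -m jog '[[1,0.16,0.3,3,0],[1,0.16,0.3,6,0],[1,0.16,0.3,8.5,0],[1,0.16,0.3,8.5,0],[-1,0.16,0.3,8.5,0],[-1,0.16,0.3,8.5,0],[-1,0.16,0.3,8.5,0],[-1,0.16,0.3,8.5,0],[-1,0.16,0.3,8.5,0],[-1,0.16,0.3,8.5,0]]' 20
python3 - <<'E'
from h import *
g=lift2w(-140-30,0)
print("pre"); plan([*g,.016],PSI); print("home"); M=plan([*lift2w(-140,0),.016],PSI); print(M.round(2))
E
```

```text
t: 3.95
position: [0.4733, -0.0284, 0.0174]
tcp_rot: [-0.24, 3.13, -0.001]
ft_force: [-1.0, -0.0, 4.6]
width: 0.0558
pre
shift cm [16958.09  -780.22   -30.96] turn -0.046 t 3.95 lift xy [-239.4   -2.6] q6 -0.38 F [-1.  -0.   4.6] w 0.0558
home
shift cm [13961.27  -642.29   -25.46] turn -0.046 t 3.95 lift xy [-239.4   -2.6] q6 -0.38 F [-1.  -0.   4.6] w 0.0558
[[-0.99 -0.15  0.  ]
 [-0.15  0.99 -0.  ]
 [-0.   -0.   -1.  ]]
```

```bash

python3 - <<'E'
from h import *
print("pre"); plan([*lift2w(-.170,0),.0175],PSI); print("home"); plan([*lift2w(-.140,0),.0175],PSI)
c=eyes.read_camera("top"); save(c,"top2.png"); W=cloud(c)
m=(abs(W[...,2]-.06)<.008)&(W[...,0]>.42)&(W[...,0]<.66)&(abs(W[...,1]+.02)<.07)
print(cv2.minAreaRect((W[m][:,:2]*1000).astype(np.float32)))
E
```

```text
pre
shift cm [-6.92  0.58  0.01] turn -0.046 t 3.95 lift xy [-239.4   -2.6] q6 -0.38 F [-1.  -0.   4.6] w 0.0558
home
shift cm [-9.92  0.72  0.01] turn -0.046 t 3.95 lift xy [-239.4   -2.6] q6 -0.38 F [-1.  -0.   4.6] w 0.0558
((583.8204956054688, -14.152215957641602), (58.1475715637207, 55.9909782409668), 7.743528366088867)
```

```bash
python3 -m jog '[[-1,0,0.2,0,-0.015],[-1,0,0.4,0,-0.03],[-1,-0.5,0.58,0,-0.046],[-1,-1,0.58,0,-0.046],[-1,-1.6,0.58,0,-0.046],[-1,-2.2,0.58,0,-0.046],[-1,-2.8,0.58,0,-0.046],[-1,-3.3,0.58,0,-0.046],[-1,-3.8,0.58,0,-0.046]]' 20
python3 - <<'E'
from h import *
plan([*lift2w(-.140,0),.0175],PSI)
c=eyes.read_camera("side"); cv2.imwrite("pics/s2.png",cv2.resize(c["frame"][180:340,260:480,::-1],None,fx=3.5,fy=3.5,interpolation=2))
c=eyes.read_camera("top"); W=cloud(c)
m=(abs(W[...,2]-.06)<.008)&(W[...,0]>.54)&(W[...,0]<.66)&(abs(W[...,1]+.02)<.07)
print(cv2.minAreaRect((W[m][:,:2]*1000).astype(np.float32)))
E
```

```text
t: 5.12
position: [0.5079, -0.0167, 0.0172]
tcp_rot: [0.313, -3.124, 0.001]
ft_force: [-12.0, -2.4, 17.1]
width: 0.0558
shift cm [-6.32 -0.21 -0.04] turn 0.001 t 5.12 lift xy [-203.2    2. ] q6 -0.39 F [-12.   -2.4  17.1] w 0.0558
((615.6708984375, 28.914785385131836), (10.668498992919922, 24.091537475585938), 84.61786651611328)
```

View pics/s2.png

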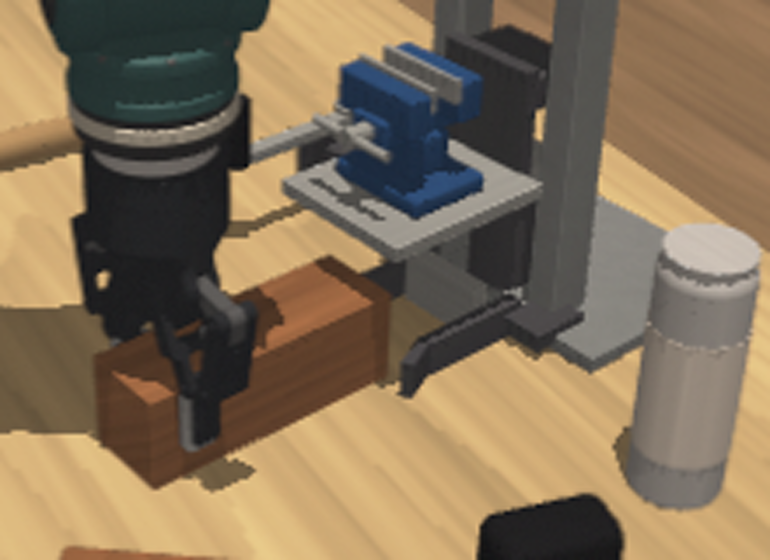

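```bash
python3 -m jog '[[-1,0,0,-0.1,0],[-1,0,0,-0.2,0],[-1,-0.3,0,-0.2,0],[-1,-0.7,0,-0.2,0]]' 20
python3 - <<'E'
from h import *
plan([*lift2w(-.140,0),.0175],PSI)
E
```

```text
t: 5.72
position: [0.5163, -0.0152, 0.0183]
tcp_rot: [-0.312, 3.126, 0.0]
ft_force: [0.0, -0.6, -3.2]
width: 0.0556
shift cm [-5.46 -0.19  0.08] turn 0.0 t 5.72 lift xy [-194.6    1.8] q6 -0.39 F [ 0.  -0.6 -3.2] w 0.0556
```

```bash
python3 -m jog '[[-1,-0.4,-0.1,0,0],[-1,-0.8,-0.15,0,0],[-1,-1.2,-0.15,0,0],[-1,-1.6,-0.15,0,0],[-1,-2.0,-0.15,0,0]]' 20
python3 - <<'E'
from h import *
plan([*lift2w(-.140,0),.0175],PSI)
E
```

```text
t: 6.35
position: [0.5362, -0.0127, 0.0183]
tcp_rot: [0.312, -3.126, 0.0]
ft_force: [0.0, -0.1, -3.1]
width: 0.0557
shift cm [-3.46 -0.04  0.08] turn 0.0 t 6.35 lift xy [-174.6    0.4] q6 -0.37 F [ 0.  -0.1 -3.1] w 0.0557
```

```bash
python3 -m jog '[[-1,-0.4,0,0,0],[-1,-0.8,0,0,0],[-1,-1.2,0,0,0],[-1,-1.2,0,0,0]]' 20
python3 - <<'E'
from h import *
plan([*lift2w(-.140,0),.0175],PSI)
c=eyes.read_camera("side"); cv2.imwrite("pics/s3.png",cv2.resize(c["frame"][180:340,260:480,::-1],None,fx=3.5,fy=3.5,interpolation=2))
E
```

```text
t: 6.85
position: [0.548, -0.0103, 0.0182]
tcp_rot: [-0.313, 3.126, -0.0]
ft_force: [-0.2, 0.6, -2.9]
width: 0.0561
shift cm [-2.27 -0.03  0.07] turn 0.0 t 6.85 lift xy [-162.7    0.3] q6 -0.37 F [-0.2  0.6 -2.9] w 0.0561
```

View pics/s3.png

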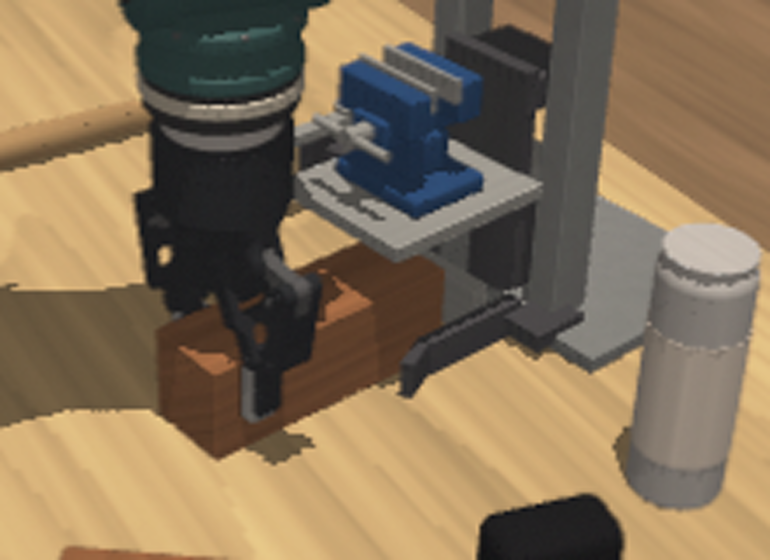

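The picture shows the block's front inside the guides at about (440,290), under the raised plate, with the side forces near zero. I'll continue in small steps.

```bash
python3 -m jog '[[-1,-0.3,0,0,0],[-1,-0.6,0,0,0],[-1,-0.9,0,0,0],[-1,-1.2,0,0,0],[-1,-1.4,0,0,0],[-1,-1.6,0,0,0],[-1,-1.6,0,0,0]]' 20
python3 - <<'E'
from h import *
plan([*lift2w(-.140,0),.0175],PSI)
E
```

```text
t: 7.78
position: [0.5635, -0.0072, 0.0182]
tcp_rot: [0.312, -3.126, -0.0]
ft_force: [0.1, -0.1, -2.7]
width: 0.0556
shift cm [-0.68 -0.04  0.07] turn 0.0 t 7.78 lift xy [-146.8    0.4] q6 -0.36 F [ 0.1 -0.1 -2.7] w 0.0556
```

```bash
python3 -m jog '[[-1,-0.1,0,0,0],[-1,-0.2,0,0,0],[-1,-0.3,0,0,0],[-1,-0.3,0,0,0]]' 20
```

```text
t: 8.28
position: [0.5664, -0.0066, 0.0183]
tcp_rot: [-0.312, 3.126, -0.0]
ft_force: [1.6, -0.4, -2.6]
width: 0.056
```

```bash
python3 -m jog '[[-1,-0.1,0,0,0],[-1,-0.2,0,0,0],[-1,-0.2,0,0,0]]' 20
```

```text
t: 8.65
position: [0.5684, -0.0062, 0.0183]
tcp_rot: [-0.312, 3.126, -0.0]
ft_force: [0.2, -0.3, -2.4]
width: 0.0557
```

```bash
python3 -m jog '[[-1,-0.1,0,0,0],[-1,-0.1,0,0,0]]' 20
```

```text
t: 8.9
position: [0.5694, -0.006, 0.0183]
tcp_rot: [-0.312, 3.126, -0.0]
ft_force: [0.7, -0.6, -2.8]
width: 0.0557
```

```bash
python3 -m jog '[[-1,-0.1,0,0,0],[-1,-0.1,0,0,0]]' 20
```

```text
t: 9.15
position: [0.5704, -0.0058, 0.0183]
tcp_rot: [-0.312, 3.126, -0.0]
ft_force: [0.0, 0.2, -2.3]
width: 0.0558
```

```bash
python3 -m jog '[[-1,-0.1,0,0,0],[-1,-0.1,0,0,0]]' 20
```

```text
t: 9.4
position: [0.5713, -0.0056, 0.0183]
tcp_rot: [0.312, -3.126, 0.0]
ft_force: [-0.3, 0.2, -3.1]
width: 0.0559
```

```bash
python3 -m jog '[[-1,-0.1,0,0,0],[-1,-0.1,0,0,0]]' 20
```

```text
t: 9.65
position: [0.5712, -0.0056, 0.0181]
tcp_rot: [0.312, -3.124, 0.0]
ft_force: [-7.2, -1.9, -0.3]
width: 0.0558
```

```bash
python3 -m jog '[[-1,0,0,0.05,0],[-1,0,0,0.1,0],[-1,0,0,0.15,0],[-1,-0.05,0,0.15,0],[-1,-0.05,0,0.15,0]]' 20
```

```text
t: 10.28
position: [0.5713, -0.0056, 0.0172]
tcp_rot: [0.312, -3.124, 0.001]
ft_force: [-13.1, -2.3, 14.6]
width: 0.0556
```

```bash
python3 -m jog '[[-1,0,0,-0.1,0],[0.3,0,0,-0.1,0],[1,0,0,-0.1,0],[1,0,0,-0.1,0],[1,0,0,-0.1,0],[1,0,0,-0.1,0]]' 20
python3 - <<'E'
from h import *
plan([*lift2w(-.195,0),.10],PSI)
c=eyes.read_camera("side"); W=cloud(c); cv2.imwrite("pics/s4.png",cv2.resize(c["frame"][180:340,260:480,::-1],None,fx=3.5,fy=3.5,interpolation=2))
E
```

```text
t: 11.02
position: [0.5729, -0.0053, 0.0179]
tcp_rot: [-0.312, 3.126, -0.0]
ft_force: [0.0, 0.4, -0.1]
width: 0.0854
shift cm [ 5.77 -0.03 -8.22] turn 0.0 t 11.03 lift xy [-137.3    0.4] q6 -0.35 F [ 0.   0.4 -0.1] w 0.0854
```

View pics/s4.png

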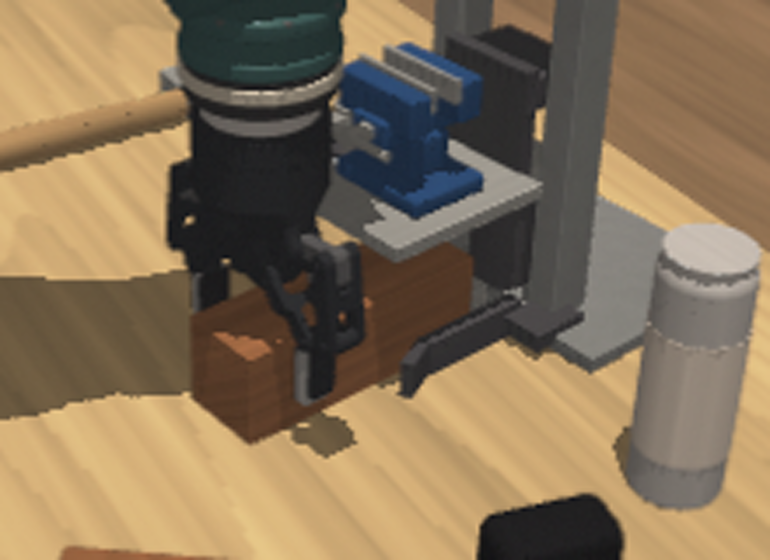

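```bash

python3 - <<'E'
from h import *
np.set_printoptions(precision=1,suppress=True)
c=eyes.read_camera("side"); W=cloud(c)
def proj(p):
    q=np.linalg.inv(c["pose"])@np.r_[p,1]; a,b=q[0]/-q[2],-q[1]/-q[2]; k=1+c["k1"]*(a*a+b*b)
    return np.array([c["cx"]+c["fx"]*a*k,c["cy"]+c["fy"]*b*k])
for p in [(0,-.028,.06),(-.03,-.028,.06),(-.17,-.028,.06),(-.17,.028,.06),(-.072,-.052,.024),(0,-.032,.024),(0,-.032,.036),(-.085,-.05,.097),(.03,-.05,.097)]:
    print(p,proj([*lift2w(*p[:2]),p[2]]),"crop",(proj([*lift2w(*p[:2]),p[2]])-[260,180])*3.5)
L=(W[...,:2]-L0)@np.array([[np.cos(PSI),-np.sin(PSI)],[np.sin(PSI),np.cos(PSI)]])
for v in (255,260,265): print(v,[(u,*(L[v,u]*1000).round(0),round(W[v,u,2]*1000)) for u in range(380,412,3)])
print(eyes.recognise("stop",c),eyes.recognise("block",c)[:1])
E
```

```text
(0, -0.028, 0.06) [394.4 253.2] crop [470.4 256.3]
(-0.03, -0.028, 0.06) [383.9 258.1] crop [433.5 273.5]
(-0.17, -0.028, 0.06) [329.9 283.2] crop [244.6 361.3]
(-0.17, 0.028, 0.06) [312.3 270.2] crop [183.1 315.7]
(-0.072, -0.052, 0.024) [376.  285.5] crop [406.  369.2]
(0, -0.032, 0.024) [394.7 268.5] crop [471.3 309.7]
(0, -0.032, 0.036) [395.  263.7] crop [472.6 293.1]
(-0.085, -0.05, 0.097) [371.9 256.4] crop [391.7 267.5]
(0.03, -0.05, 0.097) [413.8 237.4] crop [538.2 200.8]
255 [(380, np.float64(-26.0), np.float64(-13.0), 58), (383, np.float64(-21.0), np.float64(-16.0), 58), (386, np.float64(-18.0), np.float64(-22.0), 60), (389, np.float64(-12.0), np.float64(-25.0), 59), (392, np.float64(-6.0), np.float64(-27.0), 57), (395, np.float64(36.0), np.float64(4.0), 26), (398, np.float64(38.0), np.float64(-4.0), 29), (401, np.float64(41.0), np.float64(-9.0), 30), (404, np.float64(45.0), np.float64(-15.0), 31), (407, np.float64(53.0), np.float64(-16.0), 28), (410, np.float64(59.0), np.float64(-20.0), 28)]
260 [(380, np.float64(-38.0), np.float64(-25.0), 58), (383, np.float64(-31.0), np
[... 349 characters left out ...]
.0), 20), (407, np.float64(52.0), np.float64(-18.0), 17), (410, np.float64(60.0), np.float64(-20.0), 15)]
265 [(380, np.float64(-39.0), np.float64(-27.0), 47), (383, np.float64(-31.0), np.float64(-28.0), 43), (386, np.float64(-23.0), np.float64(-29.0), 41), (389, np.float64(-14.0), np.float64(-28.0), 37), (392, np.float64(-4.0), np.float64(-28.0), 32), (395, np.float64(4.0), np.float64(-29.0), 29), (398, np.float64(13.0), np.float64(-29.0), 26), (401, np.float64(37.0), np.float64(-15.0), 9), (404, np.float64(23.0), np.float64(-36.0), 25), (407, np.float64(27.0), np.float64(-42.0), 27), (410, np.float64(47.0), np.float64(-32.0), 13)]
[] [{'position': [0.0476, -0.0739, -0.9409], 'conf': 0.91}]
```

```bash
python3 -m jog '[[1,2,0,0,0],[1,4,0,-0.5,0],[1,6.2,0,-1,0],[0,6.2,0,-1,0],[-1,6.2,0,-1,0],[-1,6.2,0,-1,0],[-1,6.2,0,-1,0],[-1,6.2,0,-1,0],[-1,5.6,0,-1,0],[-1,5.2,0,-1,0],[-1,5.0,0,-1,0],[-1,5.0,0,-1,0]]' 20
python3 -c "
from h import *
plan([*lift2w(-.181,0),.03],PSI)"
```

```text
t: 12.72
position: [0.5238, -0.0152, 0.0277]
tcp_rot: [0.313, -3.126, 0.0]
ft_force: [-0.3, -0.7, -1.1]
width: 0.0006
shift cm [-0.63 -0.04 -0.23] turn 0.0 t 12.72 lift xy [-187.3    0.3] q6 -0.38 F [-0.3 -0.7 -1.1] w 0.0006
```

```bash
python3 -m jog '[[-1,-0.2,0,0,0],[-1,-0.4,0,0,0],[-1,-0.4,0,0,0]]' 20
```

```text
t: 13.1
position: [0.5278, -0.0144, 0.0278]
tcp_rot: [-0.312, 3.126, -0.0]
ft_force: [-1.0, 0.5, 0.1]
width: 0.0002
```

```bash
python3 -m jog '[[-1,-0.1,0,0,0],[-1,-0.2,0,0,0],[-1,-0.2,0,0,0]]' 20
```

```text
t: 13.48
position: [0.5297, -0.014, 0.0278]
tcp_rot: [-0.312, 3.126, -0.0]
ft_force: [-1.0, -0.3, 1.1]
width: -0.0006
```

```bash
python3 -m jog '[[-1,-0.1,0,0,0],[-1,-0.1,0,0,0]]' 20
```

```text
t: 13.72
position: [0.5306, -0.0138, 0.0278]
tcp_rot: [-0.312, 3.126, -0.0]
ft_force: [-0.4, -0.8, -0.6]
width: 0.0001
```

```bash
python3 -m jog '[[-1,-0.1,0,0,0],[-1,-0.1,0,0,0]]' 20
```

```text
t: 13.98
position: [0.5316, -0.0136, 0.0278]
tcp_rot: [-0.312, 3.126, 0.0]
ft_force: [0.7, -0.4, -0.9]
width: 0.0002
```

```bash
python3 -m jog '[[-1,-0.1,0,0,0],[-1,-0.1,0,0,0]]' 20
```

```text
t: 14.22
position: [0.5326, -0.0134, 0.0278]
tcp_rot: [-0.312, 3.126, -0.0]
ft_force: [0.1, 0.7, -0.2]
width: 0.0002
```

```bash
python3 -m jog '[[-1,-0.1,0,0,0],[-1,-0.1,0,0,0]]' 20
```

```text
t: 14.48
position: [0.5328, -0.0134, 0.0277]
tcp_rot: [0.312, -3.125, 0.0]
ft_force: [-4.9, -1.5, 3.6]
width: -0.0001
```

Contact came abruptly at 5 N with no block movement, so the block is home against the stop. Now to the lever.

```bash
python3 -m jog '[[-1,1,0,0,0],[-1,1,0,-5,0],[-1,1,0,-10,0],[0.06,1,0,-15,0],[0.06,1,0,-18,0],[0.06,1,0,-18,0]]' 20
python3 -c "
from h import *
c=eyes.read_camera('top'); W=cloud(c)
m=(abs(W[...,0]-.6388)<.025)&(abs(W[...,1]-.160)<.025)&(W[...,2]>.095)&(W[...,2]<.115)
p=W[m]; print(len(p),p.min(0),p.max(0),cv2.minEnclosingCircle((p[:,:2]*1000).astype(np.float32)),w2lift(p.mean(0)))
plan([.6388,.160,.15],PSI)
m=(abs(W[...,0]-.69)<.06)&(abs(W[...,1]-.02)<.05)&(W[...,2]>.09)&(W[...,2]<.112); print('plate top',np.median(W[m][:,2]),m.sum())
"
```

```text
t: 15.22
position: [0.5244, -0.0154, 0.2097]
tcp_rot: [-0.312, 3.122, -0.001]
ft_force: [0.6, 0.6, -0.8]
width: 0.0451
64 [0.63122271 0.15229892 0.09536522] [0.64741861 0.16897367 0.1104406 ] ((639.3536987304688, 160.5940399169922), 8.839158058166504) [-0.03990231  0.14959827]
shift cm [-14.74  14.91   5.83] turn 0.0 t 15.28 lift xy [-187.4    0.2] q6 -0.38 F [-0.4  0.4 -0.2] w 0.0451
plate top 0.10700909136406267 585
```

```bash
python3 -m jog '[[0.06,-2.5,3.5,0,0],[0.06,-6,7,0,0],[0.06,-10,11,0,0],[0.06,-13.5,14,0,0],[0.06,-14.77,14.97,0,0],[0.06,-14.77,14.97,3,0],[0.06,-14.77,14.97,5.8,0],[0.06,-14.77,14.97,5.8,0]]' 20
python3 -c "
from h import *
c=eyes.read_camera('side'); cv2.imwrite('pics/s5.png',cv2.resize(c['frame'][130:290,250:470,::-1],None,fx=3.5,fy=3.5,interpolation=2))
plan([.6393,.1606,.07],PSI)
"
```

```text
t: 16.27
position: [0.6371, 0.1605, 0.1468]
tcp_rot: [0.312, -3.121, 0.0]
ft_force: [0.5, -0.3, 0.1]
width: 0.0452
shift cm [-0.15 -0.02  7.86] turn 0.0 t 16.32 lift xy [-40.7 150.1] q6 -0.08 F [-0.6 -0.6 -0.2] w 0.0453
```

View pics/s5.png

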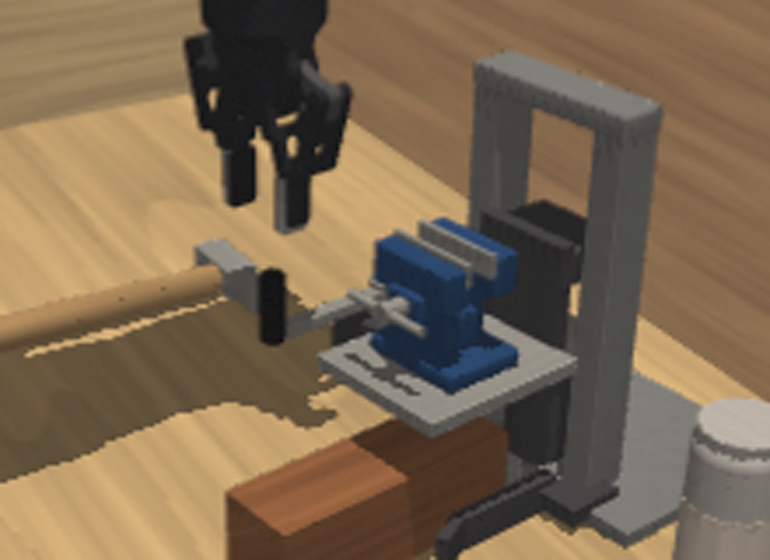

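The fingers straddle the grip, with tips at (238,205) and (290,228) and the grip top at (270,272). Descending now.

```bash
python3 -m jog '[[0.06,-0.15,0,2.5,0],[0.06,-0.15,0,5,0],[0.06,-0.15,0,7.7,0],[0.06,-0.15,0,7.7,0]]' 20
python3 -c "
from h import *
plan([.6393,.1606,.07],PSI)
"
```

```text
t: 16.82
position: [0.6397, 0.1608, 0.0722]
tcp_rot: [0.312, -3.124, 0.0]
ft_force: [0.1, 0.2, 0.2]
width: 0.045
shift cm [ 0.04 -0.02  0.22] turn 0.0 t 16.82 lift xy [-38.9 150. ] q6 -0.08 F [0.1 0.2 0.2] w 0.045
```

```bash
cat >> h.py <<'E'
G0=np.array([-.0399,.1498]); 
def look(xp=None):
    c=eyes.read_camera('top'); W=cloud(c)
    L=(W[...,:2]-L0)@np.array([[np.cos(PSI),-np.sin(PSI)],[np.sin(PSI),np.cos(PSI)]])
    # plate's bare front strip and right rim, and vise region, any height
    m=(L[...,0]>-.075)&(L[...,0]<.02)&(L[...,1]<-.036)&(L[...,1]>-.047)&(W[...,2]>.06)&(W[...,2]<.125)
    s=r.state(); y=w2lift(s["position"])
    th=np.arcsin(np.clip((y[1]-(s["width"]/2-.009)-G0[1])/.1,-1,1))
    print("t",round(s["t"],2),"plate top",np.median(W[m][:,2]).round(4),m.sum(),"lever~",round(th,3),"lift xy",(y*1000).round(1),"z",s["position"][2].round(4),"F",s["ft_force"].round(1),"w",round(s["width"],4))
E
python3 -m jog '[[-0.39,0,0,0,0],[-0.39,0,0,0,0],[-0.39,0,0.6,0,0],[-0.39,-0.05,1.2,0,0],[-0.39,-0.1,1.8,0,0],[-0.39,-0.2,2.39,0,0],[-0.39,-0.2,2.39,0,0]]' 20
python3 -c "
from h import *
look(); look()
"
```

```text
t: 17.7
position: [0.6374, 0.1853, 0.0727]
tcp_rot: [0.313, -3.126, 0.0]
ft_force: [-0.1, -3.4, 2.9]
width: 0.0258
t 17.75 plate top 0.1072 188 lever~ 0.206 lift xy [-36.3 174.2] z 0.0727 F [-0.9 -2.7  0.9] w 0.0259
t 17.8 plate top 0.1072 191 lever~ 0.203 lift xy [-36.3 174. ] z 0.0727 F [-1.2 -3.1  1.2] w 0.026
```

```bash
python3 -m jog '[[-0.39,-0.05,0.25,0,0],[-0.39,-0.1,0.5,0,0],[-0.39,-0.1,0.5,0,0],[-0.39,-0.1,0.5,0,0]]' 20 | head -1
python3 -c "
from h import *
look()
"
```

```text
t: 18.3
t 18.35 plate top 0.1071 188 lever~ 0.254 lift xy [-35.3 179. ] z 0.0727 F [-1.6 -2.5 -0.5] w 0.0261
```

```bash
python3 -m jog '[[-0.39,-0.05,0.15,0,0],[-0.39,-0.1,0.3,0,0],[-0.39,-0.1,0.3,0,0],[-0.39,-0.1,0.3,0,0],[-0.39,-0.1,0.3,0,0]]' 20 | head -1
python3 -c "
from h import *
look()
"
```

```text
t: 18.98
t 19.02 plate top 0.107 191 lever~ 0.287 lift xy [-34.3 182. ] z 0.0727 F [-1.4 -3.2 -0.7] w 0.0257
```

```bash
python3 -m jog '[[-0.39,-0.05,0.15,0,0],[-0.39,-0.1,0.3,0,0],[-0.39,-0.1,0.3,0,0],[-0.39,-0.1,0.3,0,0],[-0.39,-0.1,0.3,0,0]]' 20 | head -1
python3 -c "
from h import *
look()
"
```

```text
t: 19.65
t 19.7 plate top 0.107 193 lever~ 0.316 lift xy [-33.3 184.9] z 0.0728 F [-2.7 -4.5 -1. ] w 0.0261
```

```bash
python3 -m jog '[[-0.39,-0.05,0.15,0,0],[-0.39,-0.1,0.3,0,0],[-0.39,-0.1,0.3,0,0],[-0.39,-0.1,0.3,0,0],[-0.39,-0.1,0.3,0,0]]' 20 | head -1
python3 -c "
from h import *
look()
"
```

```text
t: 20.32
t 20.38 plate top 0.1072 191 lever~ 0.35 lift xy [-32.3 187.9] z 0.0728 F [-2.2 -4.2  0.2] w 0.0257
```

```bash
python3 -m jog '[[-0.39,-0.05,0.15,0,0],[-0.39,-0.1,0.3,0,0],[-0.39,-0.1,0.3,0,0],[-0.39,-0.1,0.3,0,0],[-0.39,-0.1,0.3,0,0]]' 20 | head -1
python3 -c "
from h import *
look()
"
```

```text
t: 21.0
t 21.05 plate top 0.1039 191 lever~ 0.38 lift xy [-31.3 190.9] z 0.0728 F [-2.4 -3.7 -0.4] w 0.026
```

```bash
python3 -m jog '[[-0.39,0,0,0,0],[-0.39,0,0,0,0],[-0.39,0,0,0,0],[-0.39,0,0,0,0],[-0.39,0,0,0,0],[-0.39,0,0,0,0],[-0.39,0,0,0,0],[-0.39,0,0,0,0]]' 20 | head -1
python3 -c "
from h import *
look()
"
```

```text
t: 22.05
t 22.1 plate top 0.097 184 lever~ 0.377 lift xy [-31.3 190.9] z 0.0728 F [-2.6 -5.  -0.1] w 0.0265
```

```bash
python3 -m jog '[[-0.39,0,0,0,0],[-0.39,0,0,0,0],[-0.39,0,0,0,0],[-0.39,0,0,0,0],[-0.39,0,0,0,0],[-0.39,0,0,0,0],[-0.39,0,0,0,0],[-0.39,0,0,0,0],[-0.39,0,0,0,0],[-0.39,0,0,0,0],[-0.39,0,0,0,0],[-0.39,0,0,0,0]]' 20 | head -1
python3 -c "
from h import *
look()
"
```

```text
t: 23.6
t 23.65 plate top 0.0865 184 lever~ 0.379 lift xy [-31.3 190.9] z 0.0728 F [-2.8 -4.9 -0.6] w 0.0261
```

```bash
python3 -m jog '[[-0.39,0,0,0,0],[-0.39,0,0,0,0],[-0.39,0,0,0,0],[-0.39,0,0,0,0],[-0.39,0,0,0,0],[-0.39,0,0,0,0],[-0.39,0,0,0,0],[-0.39,0,0,0,0],[-0.39,0,0,0,0],[-0.39,0,0,0,0],[-0.39,0,0,0,0],[-0.39,0,0,0,0]]' 20 | head -1
python3 -c "
from h import *
look()
"
```

```text
t: 25.15
t 25.2 plate top 0.0758 184 lever~ 0.38 lift xy [-31.3 190.9] z 0.0728 F [-2.1 -5.1 -1. ] w 0.0259
```

```bash
python3 -m jog '[[-0.39,0,0,0,0],[-0.39,0,0,0,0],[-0.39,0,0,0,0],[-0.39,0,0,0,0],[-0.39,0,0,0,0],[-0.39,0,0,0,0],[-0.39,0,0,0,0],[-0.39,0,0,0,0],[-0.39,0,0,0,0],[-0.39,0,0,0,0],[-0.39,0,0,0,0],[-0.39,0,0,0,0]]' 20 | head -1
python3 -c "
from h import *
look()
"
```

```text
t: 26.7
t 26.75 plate top 0.0689 183 lever~ 0.38 lift xy [-31.3 190.9] z 0.0728 F [-2.9 -4.1 -0.5] w 0.0259
```

```bash
python3 -m jog '[[-0.39,0,0,0,0],[-0.39,0,0,0,0],[-0.39,0,0,0,0],[-0.39,0,0,0,0],[-0.39,0.2,-0.6,0,0],[-0.39,0.35,-1.3,0,0],[-0.39,0.5,-2.0,0,0],[-0.39,0.6,-2.7,0,0],[-0.39,0.7,-3.4,0,0],[-0.39,0.75,-4.1,0,0],[0.06,0.75,-4.1,0,0],[0.06,0.75,-4.1,0,0]]' 20
python3 -c "
from h import *
look()
"
```

```text
t: 28.25
position: [0.6398, 0.161, 0.0728]
tcp_rot: [0.312, -3.126, -0.0]
ft_force: [0.4, -0.0, 0.3]
width: 0.0451
t 28.3 plate top 0.069 180 lever~ -0.131 lift xy [-38.8 150.2] z 0.0727 F [-0.8  0.9 -0.1] w 0.045
```

Lever released. Now I'll lift clear and check.

```bash
python3 -m jog '[[0.06,0,0,-3,0],[0.06,0,0,-7,0],[0.06,0,0,-12,0],[0.06,3,2,-14,0],[0.06,8,4,-14,0],[0.06,13,7,-14,0],[0.06,13,7,-14,0],[0.06,13,7,-14,0]]' 20
python3 -c "
from h import *
look()
c=eyes.read_camera('top'); W=cloud(c)
m=(abs(W[...,0]-.6388)<.025)&(abs(W[...,1]-.160)<.025)&(W[...,2]>.095)&(W[...,2]<.115)
p=W[m]; print('grip',cv2.minEnclosingCircle((p[:,:2]*1000).astype(np.float32)))
a=w2lift(np.r_[p.mean(0)]); print(a)
m=(abs(W[...,2]-.06)<.006)&(W[...,0]>.5)&(W[...,0]<.66)&(abs(W[...,1])<.06)
print('block part',cv2.minAreaRect((W[m][:,:2]*1000).astype(np.float32)))
L=(W[...,:2]-L0)@np.array([[np.cos(PSI),-np.sin(PSI)],[np.sin(PSI),np.cos(PSI)]])
print('rear edge lift x', np.percentile(L[m][:,0],[1,50,99]),np.percentile(L[m][:,1],[1,99]))
for n in ('spray','tape','hammer'):
  o=eyes.recognise(n,c); print(n,[cam2w(c,q['position']).round(3) for q in o[:1]])
c=eyes.read_camera('side'); cv2.imwrite('pics/s6.png',cv2.resize(c['frame'][150:350,230:490,::-1],None,fx=3,fy=3,interpolation=2))
"
```

```text
t: 29.3
position: [0.499, 0.204, 0.2131]
tcp_rot: [-0.313, 3.125, 0.0]
ft_force: [0.3, -0.7, -0.5]
width: 0.0451
t 29.35 plate top 0.0696 181 lever~ 0.598 lift xy [-167.9  219.8] z 0.2129 F [-0.6 -0.3  0.6] w 0.0454
grip ((639.6646118164062, 160.79916381835938), 9.082010269165039)
[-0.03994677  0.14959251]
block part ((597.7239379882812, 4.67974853515625), (118.78966522216797, 100.95861053466797), 2.6298410892486572)
rear edge lift x [-0.16838816 -0.12458872 -0.0603797 ] [-0.02880043  0.03519674]
spray [array([ 0.727, -0.159,  0.144])]
tape [array([ 0.613, -0.214,  0.059])]
hammer []
```

View pics/s6.png

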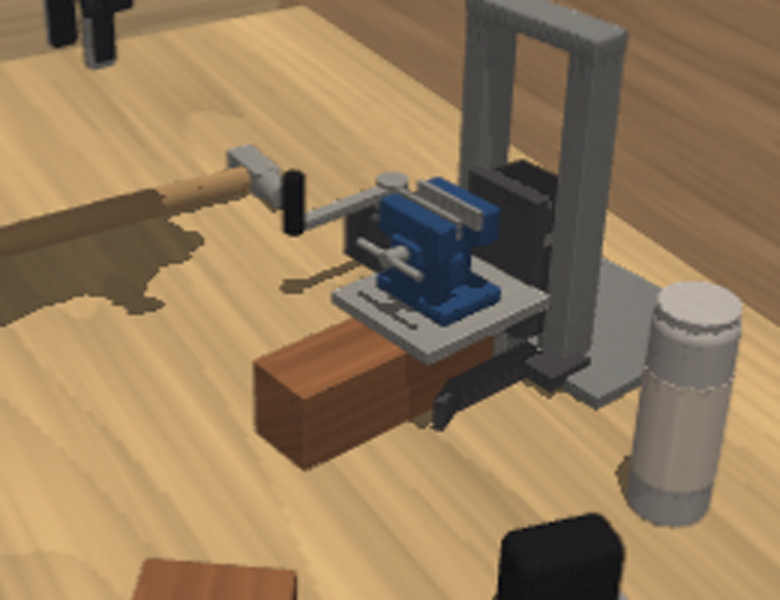

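The plate rests on the block at (430,345). The grip is back at its shut position (293,203), the gripper is clear, and the spray can and tape are where they were. Handing in.

```bash
python3 -c "
from h import *
print(ticket.finish_job())"
```

```text
the job is handed in; nothing more can be done
None
```

The job is handed in at about 30 s of the 72 s allowed. The block is home under the plate, the plate is down on it, and the release lever has sprung shut. No verdict was reported, so the results below are from my own measurements.

- **Block:** I gripped the smallest block (170 x 56 mm) and slid it between the guides until it touched the stop. The highest force I saw was about 13 N at the wrist. I then pushed its rear end with about 5 N and it did not move, so it was home. The last picture puts its rear edge about 168–170 mm in front of the stop face, where 170 is expected.
- **Plate:** I opened the lever in small steps to about 0.38 rad, and the plate came down at about 7 mm/s. Its top stopped at about 69.5 mm, where 70 mm is expected when it rests on the block. I could not measure the contact force between plate and block directly.
- **Lever:** The grip is back at its starting spot to within 0.5 mm, and the gripper is well clear of everything.
- **Bystanders:** The spray can and tape measure read within 3 mm of their first positions. In the final check the network did not find the hammer. The last picture shows it still lying left of the lever, and the arm never touched it.

One thing did not go cleanly: while first sliding the block I pressed it down on the bench with up to 17 N, and I corrected that by raising the tool 2 mm. My last attempt to fit the block's outline also caught part of the plate, so I used the rear edge instead.

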